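# Press a colour sample on the bench press and hold it shut

### The arm

A 6-joint arm with a two-finger parallel gripper is mounted at the origin on the work surface; the furniture and walls round the work are solid. World frame = base frame: x ahead of the robot, y to its left, z up, the work surface at z = 0. Lengths are in m, angles in rad, forces in N, time in s.
With the tool pointing down it reaches from about 0.3 to 0.875 m from the base axis. Payload 4.2 kg.
Tool frame: the origin (TCP) lies midway between the tips of the shut fingers; the grasp point (between the pads) lies 19 mm behind it; z points along the fingers, y is the line along which they close (so a half turn about z gives the same grasp; the last joint's range is limited). The gripper opens to 85 mm and grips with 20 to 120 N. Pads are 22 mm wide; open, the fingers measure 114 mm over their backs; the gripper's body (76 mm by 85 mm) begins 54 mm behind the grasp point. The pads swing forward as they close: fully open they stand 13 mm farther back than shut.
Start: joints at [-1.29, 0.32, 1.565, -0, 1.257, -0.02], TCP at [0.17, -0.549, 0.231] pointing down, gripper open.
Joint ranges: [-3.11, 3.11], [-0.84, 2.01], [0.21, 2.61], [-1.34, 4.49], [0.05, 2.63], [-2.56, 2.56]. Speed limits (rad/s): [2.57, 2.57, 3.14, 3.14, 3.14, 3.14].

### API

Orientations are given as a rotation vector (axis times angle).
In Python, from rig import bot gives the robot as it stands. The module is installed in compiled form; this text tells all that it offers.
- The arm moves only by the shell command python3 -m creep 'ROWS' [FORCE]. ROWS is JSON, a list of rows, each a list of 7 numbers: the shift along the tool's x, y, z in mm, then the turn, a rotation vector about the tool's x, y, z in rad, then the opening, from -1 (shut) to 1 (fully open). In form: [[tx, ty, tz, ax, ay, az, claw], ...]. A call has 1 to 5 rows; each row shifts and turns the commanded pose from where the row before left it, along the tool's axes as they then stand; what a row does not reach is not made up. A row lasts 1/8 s, in which the tool goes at most 62.5 mm and 10.7 degrees, less where a joint would pass 70% of its speed; a pose out of reach is approached as far as the arm can. A call with a gripper value outside its range is refused whole. The fingers move at their own pace and stop on an object; FORCE is the grip in N (left out, the last holds). Time passes only in rows, so rows that do not move let the fingers close. It gives the time, the measured TCP pose, the force, the opening and the grip force at its end, in the units of the state.
- bot.read_state(): the state, without advancing time (a new reading comes with each control period).
- bot.camera(name): name is "scene" or "top" or "wrist"; returns (picture, depth): 480x640x3 uint8, blue, green, red; 480x640 float32, m along the optical axis (not along the pixel's ray), 0 where there is no reading.
- bot.camera_model(name): a dict with "vfov" (degrees; the focal length in pixels is half the picture's height over the tangent of half this angle, whatever the lens; pixels are square), "cx", "cy" (the principal point, pixels), "R" (3x3) and "t" (3): a world point X has camera coordinates R X + t. Camera axes: x right, y down, z forward; pixel columns grow to the right and rows downward; lengths in m; the calibration is good to about 2 mm. A picture is of the moment at which its call begins: read the wrist's pose just before it. camera_model takes no time and is no camera call; for the wrist camera it gives the pose at the moment of the call.
- bot.job_done(): hands the job in; it is judged then, once.
The state is a dict: "time_s": time; "joint_pos": joint angles; "joint_velocities": joint speeds; "joint_torque": joint torques, N m; "ee_pos": TCP position; "orientation": TCP orientation; "ft_force": force on the tool from outside, world axes, zero at the start; "torque": the same for the moment, N m; "opening": finger opening in m; "finger_force": force on a finger pad.
Only numpy, scipy, OpenCV 4.12 (cv2) and the standard library are available. Lean on these libraries where they do the work, as an engineer would, in place of code of your own. Each camera call takes 0.05 s, during which the arm holds its last target. There are 200 camera calls.

### The job

Press the sample card in the small bench press: first turn the selector knob to the stop marked by the long bar (not a dot), then flip the safety catch that lies over the lever's arm up and right over to the back so that it stays open, then pull the lever's handle towards the front of the press until it stops. The lever springs back, so finish while holding it fully pulled with the gripper, and leave the brush, jars, tools and other things on the table where they are.

Things in the scene. Friction and masses are not known exactly. Their poses are not given: they have to be found in the camera images.
- press: The sample press, bolted down: grey base 157 (x) x 258 (y) x 14 mm; origin on the table under it, x away from its front, y to its left, z up; within 0.2 rad of square to the robot. Left to right: dark control box, 50 mm high, with the selector; column with the lever's pivot; safety catch over the lever's arm; lever's handle. In front an aluminium plate (top 39 mm high) that the lever draws down on a sample card.
- selector (a joint): Selector knob, rad, growing clockwise seen from above. Four click stops: 0, 0.6, 1.2, 1.8. Round dots mark 0, 0.6 and 1.8; the single long bar marks 1.2 (the third stop clockwise). Takes less than 0.1 N m to leave a stop; let go within 0.2 rad of a stop it snaps in. Starts in (or within a second falls into) the stop at 0 or 0.6.
- selector_grip (a point): On the selector's axis, 76 mm above the table, in the upper half of its upright black grip bar, 38 mm long, 13 mm thick, 32 mm high (top 11 mm above this point, foot 21 mm below), on a collar 28 mm across, 5 mm high. x axis: along the bar to its pointer end (white line), turns with the knob; z up. At joint value v the pointer stands 0.9 - v rad to the left of the press's x axis.
- catch (a joint): Safety catch, rad. 0 = closed: a dark staple over the lever's arm, its tooth in front of the arm, so that the lever moves only about 0.2 rad. Swings up and over to the back; 2.0 = fully open at its stop. Moves freely; let go, it falls shut from below about 1.1 and open from above about 1.2. Starts closed.
- catch_tab (a point): Centre of the catch's finger tab: a grey block 28 (x) x 16 (y) x 22 mm at the front end of the catch, 71 mm above the table when closed, with free space around and below it. Its axes are those of the press when closed and turn with the catch.
- catch_hinge (a point): Fixed point on the catch's hinge axis, which runs along the press's y axis; when closed the tab's centre lies 58 mm in front of it and 25 mm above it.
- lever (a joint): Lever, rad. 0 = at rest, arm pointing to the press's right; grows clockwise seen from above as the handle is pulled to the press's front (towards the robot); 0.6 = at its stop, plate fully down. A spring returns it: at the handle about 3 N at rest and 9 N at the stop, so it stays pulled only while held. Starts at 0.
- lever_grip (a point): Centre of the lever's upright round black handle: 26 mm thick, 47 mm high (27 mm below to 20 mm above this point), 92 mm above the table, 140 mm from the pivot. It moves level, on a circle about lever_pivot.
- lever_pivot (a point): Fixed point on the lever's upright pivot axis, at the height of lever_grip.
- brush_a: Bystander: flat paint brush with a dark green handle, 197 x 26 x 12 mm, lying by the right side of the press; origin at the centre of its underside.
- ink_jar_madder: Bystander: short closed ink jar, 68 mm across, 63 mm high, standing to the left of the press; origin at the centre of its underside.
- ink_jar_tangerine: Bystander: closed ink jar, 74 mm across, 85 mm high, standing to the right of the press; origin at the centre of its underside.
- squeegee_b: Bystander: small wooden squeegee, 99 x 180 x 25 mm, lying on the table; origin at the centre of its underside.
- spring_clamp_a: Bystander: spring clamp, 40 x 111 x 24 mm, lying on the table; origin at the centre of its underside.

How it is judged:
On the way, in this order (a step that is already met when the one before it is completed fails the run):
1. the selector stands in the stop with the long bar, the catch still closed (value of joint selector between 1.08 and 1.32 rad and value of joint catch below 1 rad), for 0.2 s.
2. the catch is flipped over to the back, the lever not yet pulled (value of joint catch above 1.6 rad and value of joint lever below 0.25 rad), for 0.2 s.
3. the lever is pulled fully by the gripper (value of joint lever above 0.52 rad and contact force between the fingers and lever above 2 N), for 0.2 s.
At the end, for the whole second after the job is handed in: The gripper's fingers hold the lever at 0.52 rad or more (stop at 0.6) and press on it with more than 2 N, the selector is within 0.12 rad of 1.2 (the long bar) and the catch stays open beyond 1.6 rad (all of step 3 and value of joint selector between 1.08 and 1.32 rad and value of joint catch above 1.6 rad); the arm keeps its last pose, push and grip.
It fails at once if something that lies or stands on the table beside the press is moved more than 20 mm or tipped over (distance of any of brush_a, ink_jar_madder, ink_jar_tangerine, squeegee_b, spring_clamp_a from where it was at the start of the episode above 0.02 m or angle between any of brush_a, ink_jar_madder, ink_jar_tangerine, squeegee_b, spring_clamp_a's own z axis and vertical above 0.35 rad).
It also fails if it takes over 58 s, if anything falls off the work surface, if the arm or the gripper's body presses on something with over 40 N, if the wrist force passes 120 N, or if a joint passes its speed limit or range.

## Working session

There is one attempt and no reset: what is moved stays moved. The work goes in short steps, Python scripts to look and compute and a shell command to move; the robot and the scene stay as the last step left them, time stands still between calls to the robot, and variables do not carry over. Pictures are saved under pics/ and viewed, at most 10 in all, crops included, and the job is handed in when it is done.

```bash
mkdir -p pics
python3 - <<'E'
from rig import bot
import cv2,numpy as np
for n in("top","scene"):
    p,d=bot.camera(n);cv2.imwrite(f"pics/{n}0.png",p);np.save(f"pics/{n}0.npy",d)
    m=bot.camera_model(n);print(n,m)
s=bot.read_state();print(s)
E
```

```text
top {'vfov': 48.91308841913308, 'cx': 324.79484275620604, 'cy': 242.65085208525002, 'R': array([[-0.02546709, -0.99964506, -0.00782196],
       [-0.99024887,  0.02629818, -0.13680489],
       [ 0.13696203,  0.00426167, -0.99056713]]), 't': array([-0.04281262,  0.43097881,  1.40467528])}
scene {'vfov': 48.496011439667456, 'cx': 321.90768020395086, 'cy': 240.42373643657564, 'R': array([[-0.77243572, -0.63507514, -0.00475556],
       [-0.46081507,  0.56560617, -0.68391456],
       [ 0.43702692, -0.5260886 , -0.72954661]]), 't': array([0.25769639, 0.2755877 , 1.2154372 ])}
{'time_s': 0.1, 'joint_pos': array([-1.29002679e+00,  3.20233954e-01,  1.56551691e+00, -1.38410029e-05,
        1.25738133e+00, -1.99906413e-02]), 'joint_velocities': array([-0.0024424 , -0.00010609, -0.00293142,  0.00097977,  0.00059996,
        0.00186221]), 'joint_torque': array([ 3.37977954e-04, -4.16408479e+01, -2.34704375e+01, -8.68143547e-05,
        4.89447746e-03, -7.01570173e-06]), 'ee_pos': array([ 0.17023226, -0.54880278,  0.23057846]), 'orientation': array([-3.10462872e+00, -4.70432584e-01,  3.34767369e-04]), 'ft_force': array([-0.29265497,  0.3096387 ,  0.40496323]), 'torque': array([0.01560071, 0.10161556, 0.01411232]), 'finger_force': 0.0, 'opening': 0.08512198864068347}
```

View pics/top0.png

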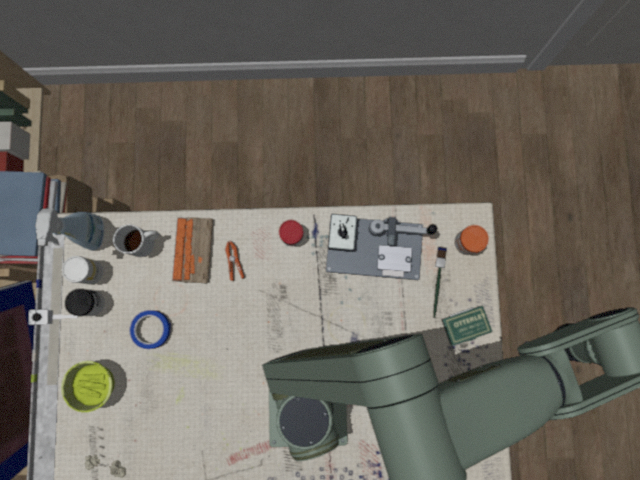

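View pics/scene0.png

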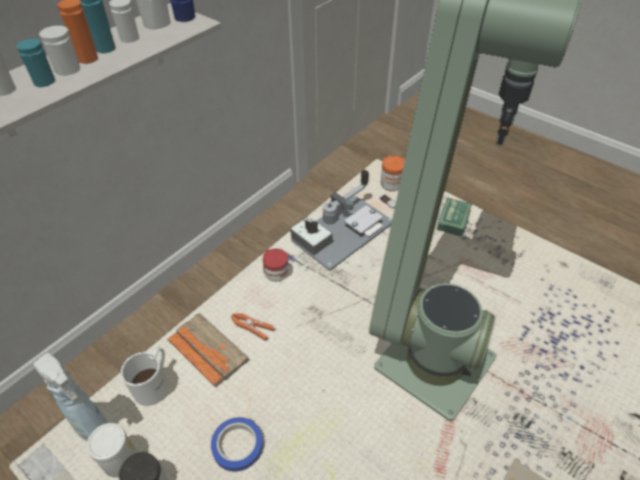

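The top view shows the press at about (327–422, 213–279). The selector is on the white-topped box at (342,232), the column at (378,227), the catch at (392,230) and the handle at (432,230). The brush is at (440,280), the tangerine jar at (473,240) and the madder jar at (291,232). Next I'll cast rays and enlarge.

```bash
cat > h.py <<'E'
from rig import bot
import cv2,numpy as np
from scipy.spatial.transform import Rotation as Ro
def ray(m,u,v):
    f=240/np.tan(np.radians(m["vfov"]/2))
    d=np.array([(u-m["cx"])/f,(v-m["cy"])/f,1]);R=np.array(m["R"]);t=np.array(m["t"])
    return -R.T@t, R.T@d
def onz(m,u,v,z):
    c,d=ray(m,u,v);return c+d*(z-c[2])/d[2]
def pix(m,X):
    f=240/np.tan(np.radians(m["vfov"]/2));c=np.array(m["R"])@X+m["t"];return f*c[0]/c[2]+m["cx"],f*c[1]/c[2]+m["cy"]
E
python3 - <<'E'
from h import *
m=bot.camera_model("top")
for n,u,v,z in [("sel",342,231,.087),("pivot",378,227,.1),("handle",432,230,.112),("tab",392,238,.082),("FL",327,275,.014),("FR",418,279,.014),("BR",421,221,.014),("tang",473,240,.085),("madder",291,232,.063),("brushtop",442,250,.012),("brushbot",436,315,.012)]:
    print(n,onz(m,u,v,z).round(3))
p=cv2.imread("pics/top0.png")[200:300,310:490]
cv2.imwrite("pics/top0c.png",cv2.resize(p,None,fx=4.4,fy=4.4,interpolation=cv2.INTER_CUBIC))
E
```

```text
sel [ 0.451 -0.1    0.087]
pivot [ 0.457 -0.193  0.1  ]
handle [ 0.444 -0.33   0.112]
tab [ 0.43  -0.23   0.082]
FL [ 0.343 -0.058  0.014]
FR [ 0.325 -0.305  0.014]
BR [ 0.485 -0.321  0.014]
tang [ 0.419 -0.441  0.085]
madder [0.456 0.035 0.063]
brushtop [ 0.403 -0.375  0.012]
brushbot [ 0.227 -0.349  0.012]
```

View pics/top0c.png

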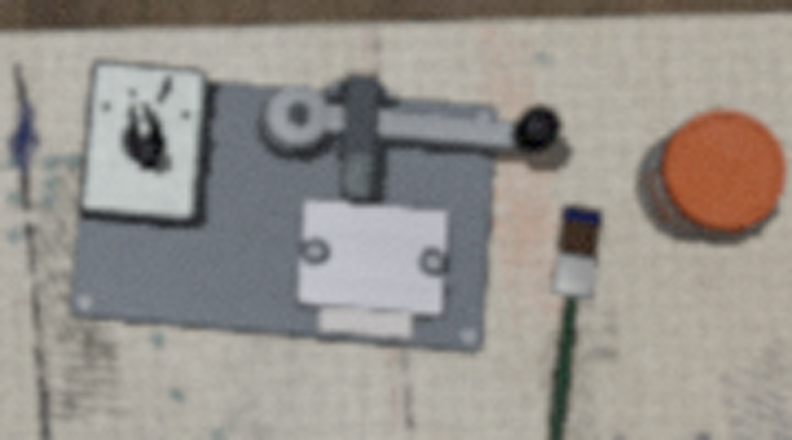

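```bash
cat >> h.py <<'E'
def goto(P,yaw,s=None):
    """rows to bring TCP to P with tool down, tool x heading at yaw (world): (shift in tool axes mm, turn about tool z)"""
    s=s or bot.read_state();R=Ro.from_rotvec(s["orientation"]).as_matrix()
    T=np.array([[np.cos(yaw),np.sin(yaw),0],[np.sin(yaw),-np.cos(yaw),0],[0,0,-1]])
    print("pos",np.round(s["ee_pos"],4),"x head",round(float(np.arctan2(R[1,0],R[0,0])),3),"j",np.round(s["joint_pos"],2))
    print("shift mm",(R.T@(np.array(P)-s["ee_pos"])*1000).round(1),"turn",Ro.from_matrix(R.T@T).as_rotvec().round(3))
E
python3 - <<'E'
from h import *
s=bot.read_state();R=Ro.from_rotvec(s["orientation"]).as_matrix();print(R.round(3))
m=bot.camera_model("wrist");c=-np.array(m["R"]).T@m["t"];print("cam in tool",R.T@(c-s["ee_pos"]),(np.array(m["R"])@R).round(2),m["vfov"])
goto([.40,-.19,.30],-.08)
E
```

```text
[[ 0.955  0.296 -0.   ]
 [ 0.296 -0.955  0.001]
 [ 0.    -0.002 -1.   ]]
cam in tool [ 0.07945993 -0.00072806 -0.14194408] [[-0.    1.    0.  ]
 [-0.95 -0.   -0.31]
 [-0.31 -0.    0.95]] 58.870552468236
pos [ 0.1702 -0.5488  0.2306] x head 0.301 j [-1.29  0.32  1.57 -0.    1.26 -0.02]
shift mm [ 325.8 -274.7  -69. ] turn [-0.002  0.     0.381]
```

```bash
python3 -m creep '[[37,-25,-5,0,0,0,1],[37,-25,-5,0,0,0,1],[37,-25,-5,0,0,0,1],[37,-25,-5,0,0,0,1],[37,-25,-5,0,0,0,1]]'
python3 -m creep '[[37,-25,-5,0,0,0,1],[37,-25,-5,0,0,0,1],[37,-25,-5,0,0,0,1],[37,-25,-5,0,0,0,1],[37,-25,-5,0,0,0,1]]'
python3 -m creep '[[0,0,0,0,0,0.127,1],[0,0,0,0,0,0.127,1],[0,0,0,0,0,0.127,1],[0,0,0,0,0,0,1]]'
python3 - <<'E'
from h import *
import pickle
goto([.45,-.2,.28],-.08)
m=bot.camera_model("wrist");p,d=bot.camera("wrist");pickle.dump((m,p,d),open("pics/w1.pkl","wb"))
cv2.imwrite("pics/w1.png",p)
E
```

```text
time_s: 0.72
ee_pos: [0.3106, -0.3736, 0.2561]
orientation: [-3.106, -0.47, 0.0]
ft_force: [0.8, 0.7, -0.1]
opening: 0.0854
finger_force: 0.0
time_s: 1.35
ee_pos: [0.4502, -0.1995, 0.2812]
orientation: [-3.106, -0.471, 0.001]
ft_force: [0.4, -0.4, 0.1]
opening: 0.0854
finger_force: 0.0
time_s: 1.85
ee_pos: [0.4495, -0.2006, 0.2809]
orientation: [-3.139, 0.123, 0.001]
ft_force: [0.4, 0.2, 0.0]
opening: 0.0853
finger_force: 0.0
pos [ 0.4495 -0.2006  0.2809] x head -0.079 j [-0.44  0.16  1.66 -0.    1.33  1.21]
shift mm [ 0.5 -0.7  0.9] turn [-0.     0.001  0.001]
```

View pics/w1.png

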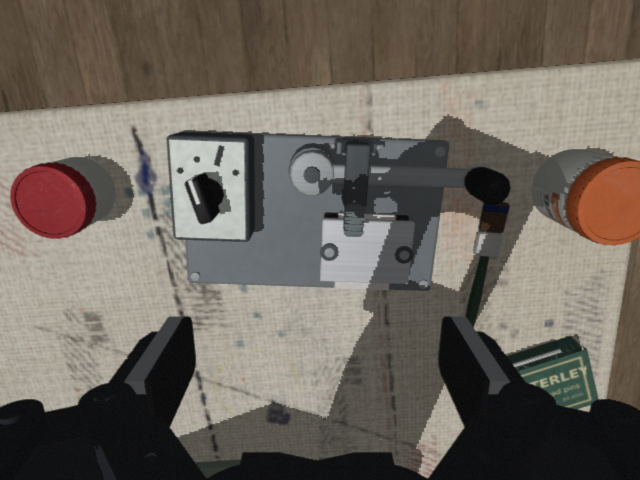

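Run:
```python
from h import *
import pickle
m,p,d=pickle.load(open("pics/w1.pkl","rb"))
a=cv2.resize(p[130:250,160:260],None,fx=4,fy=4,interpolation=cv2.INTER_CUBIC)
b=cv2.resize(p[130:250,420:520],None,fx=4,fy=4,interpolation=cv2.INTER_CUBIC)
cv2.imwrite("pics/w1c.png",np.hstack([a,b]))
f=240/np.tan(np.radians(m["vfov"]/2))
# depth -> world map
v,u=np.mgrid[:480,:640];C=np.stack([(u-m["cx"])/f*d,(v-m["cy"])/f*d,d],-1);X=(C-m["t"])@np.array(m["R"])
np.save("pics/X1.npy",X)
def cent(n,box,z0,z1):
    u0,u1,v0,v1=box;A=X[v0:v1,u0:u1].reshape(-1,3);A=A[(A[:,2]>z0)&(A[:,2]<z1)]
    if len(A)>3:
        (c,wh,an)=cv2.minAreaRect((A[:,:2]*1000).astype(np.float32));print(n,len(A),"rect c",np.round(c,1),np.round(wh,1),round(an,1),"mean",A.mean(0).round(4))
cent("knobtop",(170,255,135,245),.079,.095)
cent("boxtop",(160,260,125,250),.046,.054)
cent("handle",(460,520,160,210),.104,.118)
cent("pivot",(285,335,145,200),.075,.12)
cent("tab",(340,375,205,240),.074,.09)
cent("catch",(340,375,140,240),.074,.1)
cent("arm",(385,460,165,190),.05,.1)
print("base corners",[onz(m,*q,.014).round(4) for q in((189,283),(430,290),(448,141))])
for q in((180,170),(196,157),(219,154),(235,172)):print(onz(m,*q,.05).round(4))
for q in((350,150),(358,180),(353,215),(353,225),(353,235),(312,172),(310,155),(420,178)): print(q,X[q[1],q[0]].round(4))
```

```text
knobtop 780 rect c [ 455.8 -103.3] [38.1 13.8] 10.6 mean [ 0.4565 -0.1044  0.0855]
boxtop 6911 rect c [ 456.9 -103.6] [71.8 95.8] 83.0 mean [ 0.4608 -0.1057  0.0499]
handle 698 rect c [ 451.8 -334.9] [21.3 23.2] 59.2 mean [ 0.4524 -0.334   0.1085]
tab 623 rect c [ 427.8 -230. ] [18.5 27.3] 87.3 mean [ 0.4286 -0.2292  0.0812]
catch 1969 rect c [ 452. -232.] [19.8 76.7] 83.1 mean [ 0.454  -0.2322  0.0772]
arm 1463 rect c [ 456.5 -290.9] [65.6 16.3] 83.2 mean [ 0.4574 -0.2905  0.0627]
base corners [array([ 0.3542, -0.0578,  0.014 ]), array([ 0.3261, -0.3099,  0.014 ]), array([ 0.4794, -0.3263,  0.014 ])]
[ 0.4773 -0.0817  0.05  ]
[ 0.4874 -0.0976  0.05  ]
[ 0.4884 -0.1179  0.05  ]
[ 0.4717 -0.1296  0.05  ]
(350, 150) [ 0.4859 -0.2297  0.0755]
(358, 180) [ 0.461  -0.2349  0.0755]
(353, 215) [ 0.433  -0.2289  0.0805]
(353, 225) [ 0.4251 -0.2283  0.0832]
(353, 235) [ 0.4156 -0.228   0.081 ]
(312, 172) [ 0.4697 -0.1976  0.07  ]
(310, 155) [ 0.4836 -0.1971  0.0687]
(420, 178) [ 0.4562 -0.2887  0.0631]
```

View pics/w1c.png

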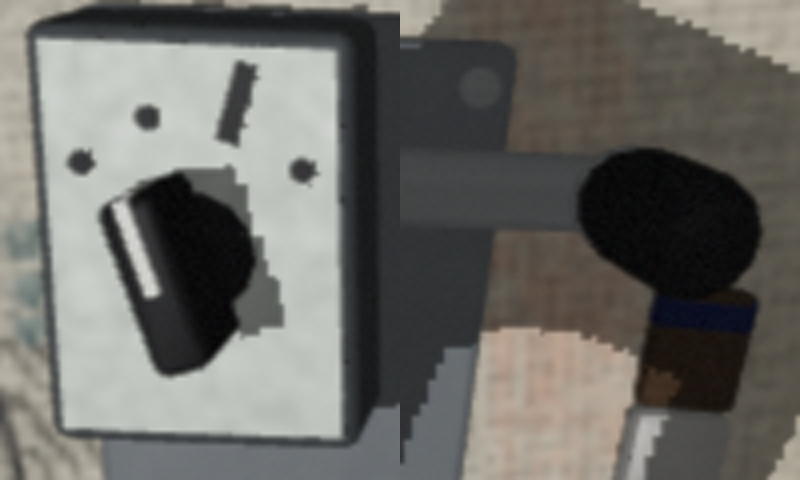

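The wrist view shows the knob pointing 0.31 rad left of the press's x axis, so it is at the 0.6 stop. The knob is at (0.456, −0.1035), the tab at (0.428, −0.2295), the handle at (0.452, −0.335), and the press yaw is about −0.12. The long bar is at crop (238,100), the third stop. Now I'll approach the knob.

```bash
python3 -m creep '[[0,0,0,0,0,-0.133,0],[0,0,0,0,0,-0.133,0],[12.2,-47.1,0,0,0,0,0],[12.2,-47.1,0,0,0,0,0],[0,0,40,0,0,0,0]]' 30
python3 -m creep '[[0,0,40,0,0,0,0],[0,0,40,0,0,0,0],[0,0,40,0,0,0,0],[0,0,0,0,0,0,0]]'
python3 - <<'E'
from h import *
goto([.456,-.1035,.059],.187)
m=bot.camera_model("wrist");p,d=bot.camera("wrist");cv2.imwrite("pics/w2.png",p)
f=240/np.tan(np.radians(m["vfov"]/2))
v,u=np.mgrid[:480,:640];X=(np.stack([(u-m["cx"])/f*d,(v-m["cy"])/f*d,d],-1)-m["t"])@np.array(m["R"])
k=(X[...,2]>.079)&(X[...,2]<.092)&(np.hypot(X[...,0]-.456,X[...,1]+.1035)<.03)
A=X[k];print(len(A));c,wh,an=cv2.minAreaRect((A[:,:2]*1000).astype(np.float32));print(c,wh,an)
E
```

```text
time_s: 2.52
ee_pos: [0.4583, -0.1017, 0.2434]
orientation: [3.125, 0.3, 0.012]
ft_force: [0.7, -0.3, -0.4]
opening: 0.043
finger_force: 0.0
time_s: 3.02
ee_pos: [0.454, -0.1032, 0.1191]
orientation: [-3.126, -0.293, 0.01]
ft_force: [0.5, -0.0, 0.5]
opening: 0.0427
finger_force: 0.0
pos [ 0.454  -0.1032  0.1191] x head 0.187 j [-0.25  0.26  1.97 -0.    0.92  1.14]
shift mm [ 2.3  0.8 60. ] turn [-0.003  0.006  0.   ]
2234
(455.9955139160156, -103.24308013916016) (37.79309844970703, 13.018065452575684) 10.885490417480469
```

View pics/w2.png

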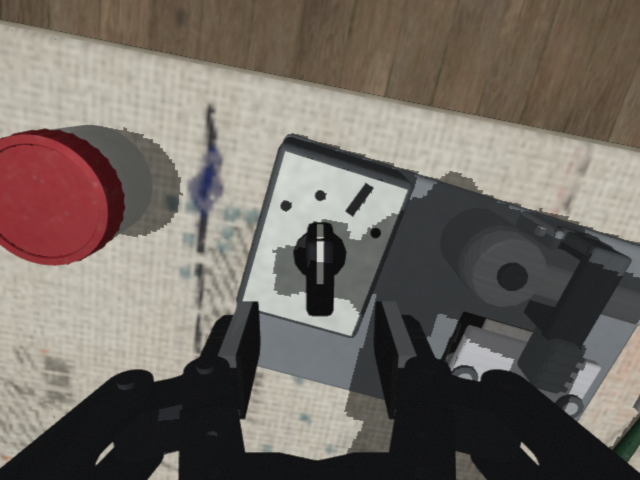

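The knob is centred between the fingers, its pointer up at (320,225) along the tool's x axis and the bar mark at (359,200). I'll go down and grip.

```bash
python3 -m creep '[[2,0.5,30,0,0,0,0],[0,0,30,0,0,0,0],[0,0,0,0,0,0,-1],[0,0,0,0,0,0,-1],[0,0,0,0,0,0,-1]]' 30
python3 -m creep '[[0,0,0,0,0,0,-1],[0,0,0,0,0,0,-1]]'
python3 -c "
from h import *
goto([.456,-.1035,.059],.187)"
```

```text
time_s: 3.7
ee_pos: [0.4595, -0.1036, 0.063]
orientation: [3.128, 0.291, 0.005]
ft_force: [-0.9, 4.6, 3.7]
opening: 0.0125
finger_force: 33.3
time_s: 3.95
ee_pos: [0.4595, -0.1036, 0.063]
orientation: [3.128, 0.291, 0.005]
ft_force: [-0.5, 4.2, 7.1]
opening: 0.0123
finger_force: 33.8
pos [ 0.4595 -0.1036  0.063 ] x head 0.185 j [-0.25  0.34  2.03  0.    0.77  1.14]
shift mm [-3.4 -0.8  4. ] turn [ 0.001 -0.003 -0.002]
```

```bash
python3 -m creep '[[-1.5,0,0,0,0,0.15,-1],[-1.5,0,0,0,0,0.15,-1],[0,0,0,0,0,0.15,-1],[0,0,0,0,0,0.15,-1],[0,0,0,0,0,0,-1]]'
python3 -c "
from h import *
goto([.456,-.1035,.059],-.415)"
python3 -m creep '[[0,0,0,0,0,0,0],[0,0,0,0,0,0,0],[0,0,0,0,0,0,0],[0,0,-30,0,0,0,0],[0,0,-30,0,0,0,0]]'
python3 -m creep '[[0,0,-30,0,0,0,0],[0,0,0,0,0,0,0]]'
python3 - <<'E'
from h import *
m=bot.camera_model("wrist");p,d=bot.camera("wrist")
f=240/np.tan(np.radians(m["vfov"]/2))
v,u=np.mgrid[:480,:640];X=(np.stack([(u-m["cx"])/f*d,(v-m["cy"])/f*d,d],-1)-m["t"])@np.array(m["R"])
k=(X[...,2]>.079)&(X[...,2]<.092)&(np.hypot(X[...,0]-.456,X[...,1]+.1035)<.03)
A=X[k];print(len(A));c,wh,an=cv2.minAreaRect((A[:,:2]*1000).astype(np.float32));print(c,wh,an, "want long side heading -24.1 deg")
goto([.428,-.2295,.18],-.12)
E
```

```text
time_s: 4.58
ee_pos: [0.4591, -0.1057, 0.0631]
orientation: [3.073, -0.645, 0.014]
ft_force: [4.8, -2.0, -0.6]
opening: 0.0124
finger_force: 32.9
pos [ 0.4591 -0.1057  0.0631] x head -0.414 j [-0.25  0.34  2.03 -0.    0.76  1.74]
shift mm [-3.8 -0.8  4. ] turn [-0.    -0.009  0.001]
time_s: 5.2
ee_pos: [0.4548, -0.1041, 0.1217]
orientation: [3.074, -0.646, -0.002]
ft_force: [0.9, 0.2, -0.2]
opening: 0.0426
finger_force: 0.0
time_s: 5.45
ee_pos: [0.4566, -0.1045, 0.1532]
orientation: [3.074, -0.646, 0.008]
ft_force: [-0.2, -0.7, -0.4]
opening: 0.0424
finger_force: 0.0
1642
(455.8017578125, -103.75196075439453) (12.669866561889648, 37.94805908203125) 65.8880844116211 want long side heading -24.1 deg
pos [ 0.4555 -0.1042  0.1518] x head -0.414 j [-0.25  0.22  1.92 -0.    1.    1.74]
shift mm [ 25.3 125.7 -28.2] turn [ 0.    -0.002 -0.294]
```

The selector reads −24.1°, exactly on the bar stop. Next is the catch tab.

```bash
python3 -m creep '[[0,0,0,0,0,-0.147,-0.2],[0,0,0,0,0,-0.147,-0.2],[-4.1,42.6,0,0,0,0,-0.2],[-4.1,42.6,0,0,0,0,-0.2],[-4.1,42.6,0,0,0,0,-0.2]]' 20
python3 -m creep '[[0,0,20,0,0,0,-0.2],[0,0,0,0,0,0,-0.2]]'
python3 - <<'E'
from h import *
goto([.428,-.2295,.06],-.12)
m=bot.camera_model("wrist");p,d=bot.camera("wrist");cv2.imwrite("pics/w3.png",p)
f=240/np.tan(np.radians(m["vfov"]/2))
v,u=np.mgrid[:480,:640];X=(np.stack([(u-m["cx"])/f*d,(v-m["cy"])/f*d,d],-1)-m["t"])@np.array(m["R"])
k=(X[...,2]>.0785)&(X[...,2]<.088)&(np.hypot(X[...,0]-.428,X[...,1]+.2295)<.025)
A=X[k];print(len(A));c,wh,an=cv2.minAreaRect((A[:,:2]*1000).astype(np.float32));print(c,wh,an,A[:,2].mean())
E
```

```text
time_s: 6.12
ee_pos: [0.4266, -0.2302, 0.1497]
orientation: [-3.135, 0.188, 0.005]
ft_force: [0.1, -1.1, -0.3]
opening: 0.0341
finger_force: 0.0
time_s: 6.38
ee_pos: [0.4257, -0.2289, 0.1288]
orientation: [-3.133, 0.19, 0.009]
ft_force: [0.9, 0.2, -0.4]
opening: 0.0342
finger_force: 0.0
pos [ 0.4257 -0.2289  0.1288] x head -0.121 j [-0.52  0.27  1.92 -0.    0.96  1.17]
shift mm [ 2.7  0.5 68.8] turn [-0.002  0.006 -0.001]
1755
(427.9303283691406, -229.70431518554688) (16.587984085083008, 27.576311111450195) 82.40219116210938 0.08148986323964649
```

View pics/w3.png

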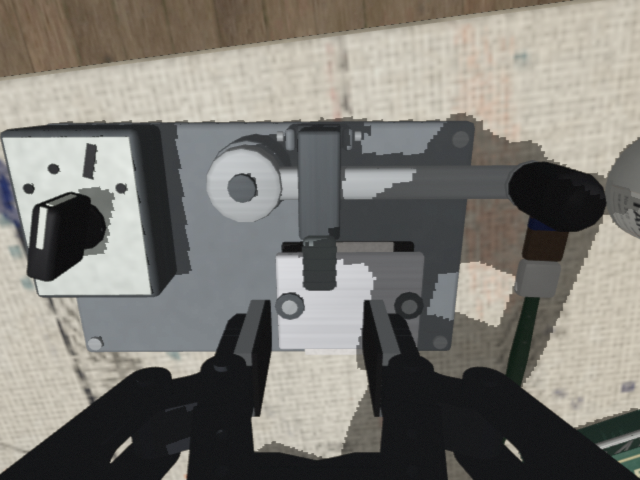

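The tab is centred between the fingers at (320,265), measured at (0.4279, −0.2297), which matches. I'll go down and grip.

```bash
python3 -m creep '[[1,0.5,23,0,0,0,-0.2],[0,0,23,0,0,0,-0.2],[0,0,23,0,0,0,-0.2],[0,0,0,0,0,0,-1],[0,0,0,0,0,0,-1]]' 20
python3 -m creep '[[0,0,0,0,0,0,-1],[0,0,0,0,0,0,-1]]'
python3 -c "
from h import *
goto([.428,-.2295,.06],-.12)
t0=np.arctan2(25,58);r=np.hypot(25,58)
P=[np.array([-r*np.cos(t0+a),r*np.sin(t0+a)]) for a in np.arange(0,1.61,.2)]
print(np.diff(P,axis=0).round(1).tolist())"
```

```text
time_s: 7.05
ee_pos: [0.4283, -0.2302, 0.0625]
orientation: [3.136, -0.186, -0.002]
ft_force: [-1.5, -2.3, -4.7]
opening: 0.0155
finger_force: 26.4
time_s: 7.3
ee_pos: [0.4284, -0.2302, 0.0626]
orientation: [3.136, -0.188, -0.001]
ft_force: [-3.3, -2.4, -3.1]
opening: 0.0153
finger_force: 26.5
pos [ 0.4284 -0.2302  0.0626] x head -0.12 j [-0.52  0.36  2.   -0.    0.79  1.17]
shift mm [-0.4 -0.6  2.6] turn [0.    0.001 0.   ]
[[6.1, 11.0], [8.2, 9.6], [9.9, 7.8], [11.3, 5.6], [12.2, 3.3], [12.6, 0.8], [12.5, -1.7], [11.9, -4.2]]
```

```bash
python3 -m creep '[[6,0,-11,0,0,0,-1],[8,0,-9.5,0,0,0,-1],[10,0,-8,0,0,0,-1],[0,0,0,0,0,0,-1]]'
python3 -m creep '[[11,0,-5.5,0,0,0,-1],[12,0,-3,0,0,0,-1],[12.5,0,-1,0,0,0,-1],[0,0,0,0,0,0,-1]]'
python3 - <<'E'
from h import *
goto([.428,-.2295,.06],-.12)
p,d=bot.camera("wrist");cv2.imwrite("pics/w4.png",p)
E
```

```text
time_s: 7.8
ee_pos: [0.4535, -0.2332, 0.0923]
orientation: [3.135, -0.188, 0.002]
ft_force: [-4.3, -0.5, 5.1]
opening: 0.0153
finger_force: 32.4
time_s: 8.3
ee_pos: [0.4891, -0.2374, 0.101]
orientation: [3.136, -0.189, 0.004]
ft_force: [-0.6, 0.3, 1.0]
opening: 0.0156
finger_force: 27.5
pos [ 0.4891 -0.2374  0.101 ] x head -0.12 j [-0.47  0.39  1.82  0.    0.93  1.22]
shift mm [-61.7  -0.5  40.9] turn [ 0.    -0.003 -0.   ]
```

View pics/w4.png

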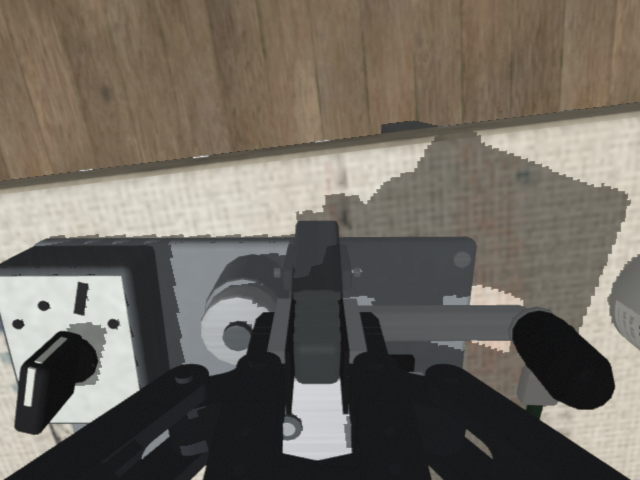

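The catch is upright with its tab still between the pads at (318,340). I'll carry it on to about 1.7 rad and release.

```bash
python3 -m creep '[[12.5,0,1.5,0,0,0,-1],[12,0,4,0,0,0,-1],[6,0,3.5,0,0,0,-1],[0,0,0,0,0,0,-1]]'
python3 -m creep '[[0,0,0,0,0,0,0.2],[0,0,0,0,0,0,0.2],[0,0,0,0,0,0,0.2],[0,0,-25,0,0,0,0.2],[0,0,-40,0,0,0,0.2]]'
python3 -m creep '[[-40,0,0,0,0,0,0.2],[0,0,0,0,0,0,0.2]]'
python3 - <<'E'
from h import *
goto([.452,-.335,.18],-.12+1.57)
goto([.452,-.335,.18],-.12-1.57)
m=bot.camera_model("wrist")
p,d=bot.camera("wrist");cv2.imwrite("pics/w5.png",p)
f=240/np.tan(np.radians(m["vfov"]/2))
v,u=np.mgrid[:480,:640];X=(np.stack([(u-m["cx"])/f*d,(v-m["cy"])/f*d,d],-1)-m["t"])@np.array(m["R"])
k=(X[...,2]>.102)&(X[...,2]<.118)&(np.hypot(X[...,0]-.452,X[...,1]+.335)<.03)
A=X[k];print(len(A));print(cv2.minEnclosingCircle((A[:,:2]*1000).astype(np.float32)),A.mean(0))
E
```

```text
time_s: 8.85
ee_pos: [0.5206, -0.2411, 0.0916]
orientation: [3.136, -0.189, 0.006]
ft_force: [-0.1, 1.3, 3.5]
opening: 0.0156
finger_force: 30.5
time_s: 9.48
ee_pos: [0.5173, -0.2406, 0.1556]
orientation: [-3.135, 0.189, 0.005]
ft_force: [0.5, 0.1, 1.1]
opening: 0.0514
finger_force: 0.0
time_s: 9.72
ee_pos: [0.4762, -0.2357, 0.1566]
orientation: [-3.136, 0.19, 0.002]
ft_force: [0.1, -0.5, -0.7]
opening: 0.0512
finger_force: 0.0
pos [ 0.4762 -0.2357  0.1566] x head -0.121 j [-0.48  0.31  1.78 -0.    1.05  1.21]
shift mm [-12.1 101.5 -23.4] turn [-1.000e-03  1.000e-03 -1.571e+00]
pos [ 0.4762 -0.2357  0.1566] x head -0.121 j [-0.48  0.31  1.78 -0.    1.05  1.21]
shift mm [-12.1 101.5 -23.4] turn [1.000e-03 1.000e-03 1.569e+00]
1755
((452.0052490234375, -335.39080810546875), 12.343805313110352) [ 0.45394111 -0.33367779  0.10774703]
```

View pics/w5.png

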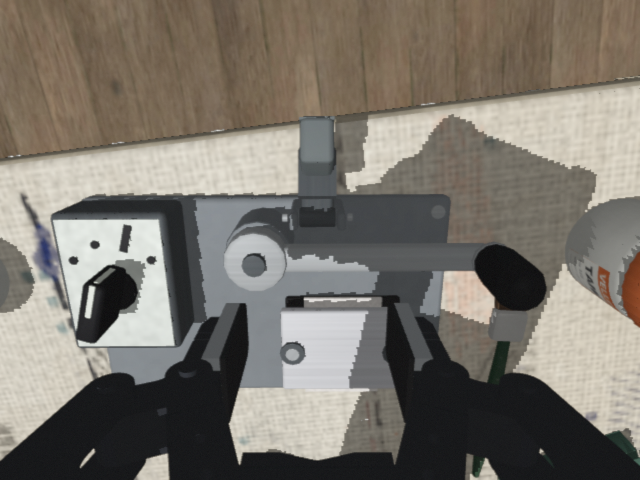

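The catch lies fully back at (318,140), the lever is at rest, and the handle is at (0.452, −0.335) as measured before. I'll turn the tool so that the fingers sit front-left and back-right of the handle, then go over it.

```bash
python3 -m creep '[[0,0,0,0,0,-0.175,0.2],[0,0,0,0,0,-0.175,0.2],[0,0,0,0,0,-0.175,0.2],[0,0,0,0,0,-0.175,0.2],[0,0,0,0,0,-0.175,0.2]]' 60
python3 -m creep '[[0,0,0,0,0,-0.175,0.2],[-47,20,0,0,0,0,0.2],[-47,20,0,0,0,0,0.2],[0,0,0,0,0,0,0.2]]'
python3 -c "
from h import *
goto([.452,-.335,.077],.929)"
```

```text
time_s: 10.4
ee_pos: [0.4794, -0.2364, 0.1559]
orientation: [2.917, 1.166, 0.001]
ft_force: [0.4, -0.0, 0.2]
opening: 0.0512
finger_force: 0.0
time_s: 10.9
ee_pos: [0.4545, -0.3387, 0.1558]
orientation: [2.81, 1.402, 0.0]
ft_force: [0.5, 1.0, 0.8]
opening: 0.0513
finger_force: 0.0
pos [ 0.4545 -0.3387  0.1558] x head 0.926 j [-0.66  0.36  1.7  -0.    1.08 -0.02]
shift mm [ 1.5 -4.3 78.8] turn [ 0.001  0.001 -0.003]
```

```bash
python3 -m creep '[[1.5,-4,20,0,0,0,0.2],[0,0,30,0,0,0,0.2],[0,0,28,0,0,0,0.2],[0,0,0,0,0,0,-1],[0,0,0,0,0,0,-1]]' 60
python3 -m creep '[[0,0,0,0,0,0,-1],[0,0,0,0,0,0,-1]]'
python3 - <<'E'
from h import *
s=bot.read_state();goto([.452,-.335,.077],.929,s)
R=Ro.from_rotvec(s["orientation"]).as_matrix()
a=-.12-np.pi/2
P=[.14*np.array([np.cos(a-q),np.sin(a-q),0]) for q in np.linspace(0,.64,9)]
print((np.diff(P,axis=0)@R*1000).round(1).tolist())
E
```

```text
time_s: 11.52
ee_pos: [0.4532, -0.3321, 0.0785]
orientation: [2.806, 1.408, 0.002]
ft_force: [2.2, -1.9, -9.7]
opening: 0.024
finger_force: 59.7
time_s: 11.78
ee_pos: [0.4525, -0.332, 0.0784]
orientation: [2.808, 1.407, 0.001]
ft_force: [3.7, -1.0, -10.8]
opening: 0.0237
finger_force: 59.5
pos [ 0.4525 -0.332   0.0784] x head 0.929 j [-0.65  0.44  1.81  0.    0.9  -0.01]
shift mm [-2.7  1.4  1.4] turn [ 0.001 -0.     0.   ]
[[-5.2, -9.9, -0.0], [-4.4, -10.3, -0.0], [-3.5, -10.6, -0.0], [-2.7, -10.9, -0.0], [-1.8, -11.1, -0.0], [-0.9, -11.2, -0.0], [-0.0, -11.2, -0.0], [0.9, -11.2, -0.0]]
```

Gripped, opening 24 mm on the 26 mm handle. I'll pull along the arc.

```bash
python3 -m creep '[[-5,-10,0,0,0,0,-1],[-4.5,-10.5,0,0,0,0,-1],[-3.5,-10.5,0,0,0,0,-1],[-2.5,-11,0,0,0,0,-1],[0,0,0,0,0,0,-1]]'
python3 -m creep '[[-2,-11,0,0,0,0,-1],[-1,-11,0,0,0,0,-1],[0,-11,0,0,0,0,-1],[1,-8,0,0,0,0,-1],[0,0,0,0,0,0,-1]]'
python3 -m creep '[[0,0,0,0,0,0,-1],[0,0,0,0,0,0,-1]]'
python3 - <<'E'
from h import *
s=bot.read_state();P=s["ee_pos"]
for piv in([.4697,-.1976],[.4688,-.196]):
    d=P[:2]-piv;print("lever approx",-np.arctan2(d[1],d[0])-np.pi/2-.12,"r",np.hypot(*d))
m=bot.camera_model("wrist");p,d=bot.camera("wrist");cv2.imwrite("pics/w6.png",p)
m=bot.camera_model("top");p,d=bot.camera("top");cv2.imwrite("pics/t6.png",cv2.resize(p[195:295,310:490],None,fx=4.4,fy=4.4))
print(s["ft_force"],s["finger_force"],s["opening"])
E
```

```text
time_s: 12.4
ee_pos: [0.4096, -0.3228, 0.0787]
orientation: [2.801, 1.404, -0.0]
ft_force: [2.9, -13.6, -16.6]
opening: 0.0241
finger_force: 62.5
time_s: 13.02
ee_pos: [0.3772, -0.3019, 0.0793]
orientation: [2.796, 1.402, 0.001]
ft_force: [2.4, -19.0, -18.2]
opening: 0.0241
finger_force: 60.8
time_s: 13.28
ee_pos: [0.3772, -0.3019, 0.0792]
orientation: [2.797, 1.403, 0.001]
ft_force: [2.8, -18.7, -17.7]
opening: 0.0238
finger_force: 60.9
lever approx 0.605673756345222 r 0.13942205023536358
lever approx 0.5932829462906329 r 0.14003240813596632
[  2.76126216 -18.71794431 -17.69504076] 60.89868302224204 0.02379741730361075
```

View pics/w6.png

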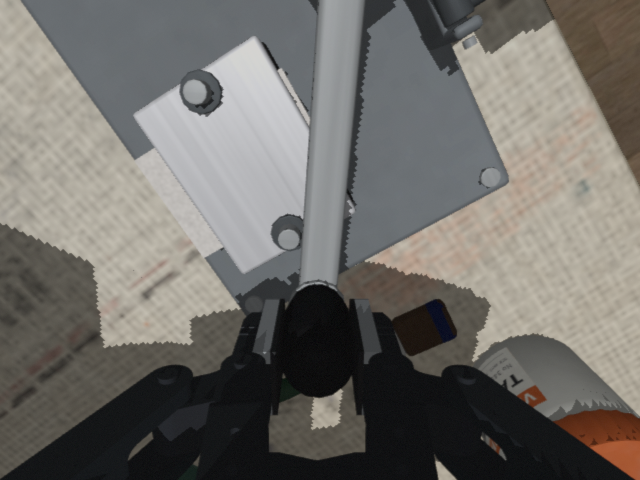

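The handle is held between the pads at (318,340). The arm direction and the 140 mm radius put the lever at about 0.6, its stop, and nothing has shifted. I'll hand in.

```bash
python3 -c "
from rig import bot
print(bot.job_done())"
```

```text
the job is handed in; nothing more can be done
None
```

I handed the job in with the selector on the long bar, the catch flipped open to the back, and the lever gripped at its stop (about 0.6 rad by the tool position); the last wrist view showed the brush and tangerine jar in place, the rest were not re-checked, and no verdict came back.

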